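# Open the battery box: squeeze the snap tab, unhook the cover and lay it down

### The arm

A 6-joint arm with a two-finger parallel gripper is mounted at the origin on a cart in front of the work surface, level with it; the furniture and walls round the work are solid. World frame = base frame: x ahead of the robot, y to its left, z up, the work surface at z = 0. Lengths are in m, angles in rad, forces in N, time in s.
With the tool pointing down it reaches from about 0.4 to 0.825 m from the base axis. Payload 7 kg.
Tool frame: the origin (TCP) lies between the finger pads; the fingertips stand 25 mm ahead of it and the grasp point (between the pads) lies 6 mm ahead of it (arm.tip_extent is the z of the fingertips in the tool frame, in m); z points along the fingers, x is the direction in which the jaws open and shut, and the axes are right-handed (so a half turn about z gives the same grasp; the last joint's range is limited). The gripper opens to 88 mm and grips with 3 to 60 N. Pads are 19 mm wide; open, the fingers measure 130 mm over their backs; the gripper's body (78 mm by 193 mm) begins 47 mm behind the grasp point.
Start: joints at [1.551, 0.359, 0.012, 0, -1.224, -0.288], TCP at [0.205, 0.643, 0.212] pointing down, gripper open.
Joint ranges: [-3.07, 3.07], [-1.43, 2.12], [-1.02, 1.25], [-3.03, 1.67], [-3.05, -0], [-3.03, 3.03]. Speed limits (rad/s): [2.39, 2.39, 3.01, 3.14, 3.14, 3.14].

### API

Orientations are given as [roll, pitch, yaw] about the fixed x, y, z axes, in that order (R = Rz(yaw) Ry(pitch) Rx(roll)).
In Python, from station import monitor, grab_frame, job_done, arm gives the robot as it stands.
- The arm moves only by the shell command python3 -m jog 'ROWS' [FORCE]. ROWS is JSON, a list that holds one entry, the list of rows, each a list of 7 numbers: the shift along the world's x, y, z in m, then the turn, a rotation vector about the world's x, y, z in rad, then the opening, from 0 (shut) to 1 (fully open). In form: [[[dx, dy, dz, ax, ay, az, claw], ...]]. A call has 1 to 20 rows; each row shifts and turns the commanded pose from where the row before left it; what a row does not reach is not made up. A row lasts 1/8 s, in which the tool goes at most 62.5 mm and 10.7 degrees, less where a joint would pass 70% of its speed; a pose out of reach is approached as far as the arm can. A call is refused whole if a number of a shift passes 0.0625 or a number of a turn 0.188, either way. A call with a gripper value outside its range is refused whole. The fingers move at their own pace and stop on an object; FORCE is the grip in N (left out, the last holds). Time passes only in rows, so rows that do not move let the fingers close. It gives the time, the measured TCP pose, the force and the opening at its end, in the units of the state.
- monitor.get_state(): the state, without advancing time (a new reading comes with each control period).
- grab_frame(name): name is "scene" or "top"; returns a dict with "pixels" (420x560x3 uint8, red, green, blue), "K" (3x3 intrinsics, pixels), "view" (4x4, takes a point from world to camera coordinates). Camera axes: x right, y down, z forward; pixel columns grow to the right and rows downward; lengths in m; the calibration is good to about 2 mm. A picture is of the moment at which its call begins. There is no depth.
- job_done(): hands the job in, once; it reports no verdict.
The state is a dict: "t": time; "q": joint angles; "qd": joint speeds; "joint_efforts": joint torques, N m; "eef_pos": TCP position; "ee_rot": TCP orientation; "force": force on the tool from outside, world axes, zero at the start; "moment": the same for the moment, N m; "width": finger opening in m.
Only numpy, scipy, OpenCV 4.12 (cv2) and the standard library are available. Lean on these libraries where they do the work, as an engineer would, in place of code of your own. Each camera call takes 0.05 s, during which the arm holds its last target.

### The job

The cells in the grey battery box are to be changed, so take its clip-in cover off: pinch the snap tab against the cover's pull ridge until the tab's barb is free of the box, and with the tab still pinched raise that end and draw the two tongues at the other end out from under the box's fixed deck. Lay the cover on the record pad beside the box, outside up, and let go. It is thin moulded plastic: pinch with less than 20 N, do not pull or push it against the box with more than 15 N, set it down gently, and leave the two fresh cells and the grease tin where they stand.

Things in the scene. Friction and masses are not known exactly. Their poses are not given: they have to be found in the camera images.
- battery_box: Grey box on a heavy steel base plate; does not move. Plate 190 x 84 x 5 mm; box 164 (x) x 84 (y) mm, its rim 61 mm above the bench. Origin: on the bench under the box's middle; x runs from the tab end to the deck end, y across, z up. Its -x part, 110 mm long, is open and holds the clip-in cover; the rest is a fixed deck.
- deck_edge (a point): Middle of the deck's near edge, at its underside, level with the rim: x +28 mm of the box. The deck is 4 mm thick. The cover's two tongues reach 8 mm under it.
- catch_lip (a point): Inner top edge of the catch lip in the middle of the box's tab-end wall, level with the rim, x -73.5 mm of the box; 36 mm wide, 3 mm thick. The tab's barb sits under it, overlapping 3 mm; fully pinched it clears the lip by only 1.2 mm when the cover lies in the middle of its play along x.
- cover_center (a point): Middle of the loose cover's plate, half-way through it. Axes as the box's when clipped in, then at x -18, y 0, z 63 mm of the box. Plain grey plastic, 50 to 120 g. Plate x -62 to +44.5 mm of this point, 84 mm wide, 4 mm thick, resting on the rim. Skirts and tab foot reach 26 mm below this point: laid down flat it stands level on them. Play when clipped in: 1.5 mm either way along x (towards +x it meets the deck's edge), 2.5 mm across.
- tongues (a point): Between the tips of the cover's two tongues (18 mm wide, 4 mm thick, 22 mm to either side), 54 mm to +x of the cover's middle, 5 mm below it. They bar lifting straight up: raise the tab end by 15 to 20 degrees about the deck edge, then draw the cover towards its -x by over 10 mm; the tab's foot must by then be above the rim.
- ridge (a point): Middle of the cover's pull ridge, an upright wall across the cover, 4 mm thick (x), 30 mm wide (y), its top 20 mm above the plate's top. This point is 26 mm to -x of the cover's middle and 14 mm above it; axes as the cover.
- tab_face (a point): Middle of the snap tab's outer face, 55.5 mm to -x of the cover's middle and 14 mm above it at rest. The tab, 24 mm wide, 3 mm thick, stands in a notch of the cover's -x edge, to 23 mm above the plate, leaning 10 degrees away from the ridge. From its outer top edge to the ridge's +x face: 33 mm at rest; about 22 mm between the fingers when fully pinched.
- snap_tab (a joint): Flexing of the snap tab, rad: 0 at rest, grows as it is pressed towards the ridge, stop at 0.24; above 0.18 the barb is clear of the lip. It bends about a line across the cover 24 mm below and 51.5 mm to -x of its middle. Springy: 2 N at the tab's top to start, 6 N at its top or 10 N just above the plate to reach the stop; springs back.
- pad: Record pad, a closed paper block lying flat, 204 (x) x 147 (y) x 17 mm, does not slip. Origin: middle of its underside, on the bench.
- cell_1: Fresh size-C cell standing upright, 26 mm in diameter, 49 mm high; origin in the middle of its foot.
- cell_2: The other fresh size-C cell, the same.
- tin: Flat round grease tin, 64 mm in diameter, 31 mm high; origin in the middle of its foot.

How it is judged:
By the outcome, as a careful person would: the job done as asked, in the order asked, and still so for the second after the job is handed in, with the robot touching nothing.
It also fails if it takes over 51 s, if anything falls off the work surface, if the arm or the gripper's body presses on something with over 40 N, if the wrist force passes 120 N, or if a joint passes its speed limit or range.

## Working session

There is one attempt and no reset: what is moved stays moved. The work goes in short steps, Python scripts to look and compute and a shell command to move; the robot and the scene stay as the last step left them, time stands still between calls to the robot, and variables do not carry over. Pictures are saved under pics/ and viewed, and the job is handed in when it is done.

```bash
ls; mkdir -p pics; python3 - <<'E'
from station import monitor, grab_frame, arm
import cv2
s=monitor.get_state();print(s)
print([a for a in dir(arm) if a[0]!='_'])
for n in("scene","top"):
    f=grab_frame(n);cv2.imwrite(f"pics/{n}0.png",f["pixels"][:,:,::-1]);print(f["K"],f["view"])
E
```

```text
pics
{'t': 0.0, 'q': array([ 1.55111518e+00,  3.59398001e-01,  1.10535279e-02, -3.51913192e-04,
       -1.22405217e+00, -2.88132867e-01]), 'qd': array([-9.00215529e-04, -1.39666130e-04,  7.32621400e-05, -1.63932169e-03,
       -2.00660649e-03,  8.55540048e-04]), 'joint_efforts': array([-1.03976232e-03, -5.82718384e+01,  2.93053150e+01,  6.99693024e+00,
        6.76166557e-03, -1.65766774e-04]), 'eef_pos': array([0.20435994, 0.64279709, 0.21151285]), 'ee_rot': array([-3.14145504e+00, -1.62836151e-03, -1.87873031e+00]), 'force': array([-0.31065191, -0.04817515,  0.12376411]), 'moment': array([0.02367815, 0.04913385, 0.01182503]), 'width': 0.0877092998526489}
['Unreachable', 'tip_extent']
[[487.6190821    0.         275.8570832 ]
 [  0.         487.6190821  202.42145573]
 [  0.           0.           1.        ]] [[-0.98324555 -0.18226479 -0.00278095  0.62835966]
 [-0.07288062  0.40705378 -0.91049197  0.05710845]
 [ 0.16708262 -0.89503451 -0.41351739  0.94112388]
 [ 0.          0.          0.          1.        ]]
[[445.49369348   0.         278.16035721]
 [  0.         445.49369348 208.48370746]
 [  0.           0.           1.        ]] [[-0.02972042 -0.99931386  0.02210221  0.18040667]
 [-0.99472129  0.02739667 -0.0988887   0.61508546]
 [ 0.09821532 -0.02492455 -0.99485301  0.88470808]
 [ 0.          0.          0.          1.        ]]
```

View pics/scene0.png

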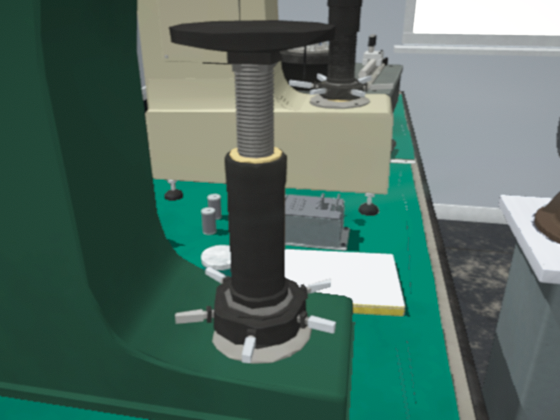

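View pics/top0.png

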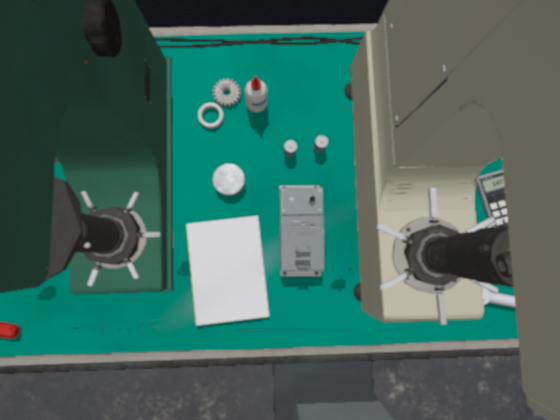

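```bash
cat > h.py <<'E'
import numpy as np, cv2
from station import monitor, grab_frame
def ray(f,u,v,z):
    V=f["view"];R=V[:3,:3];t=V[:3,3];c=-R.T@t
    d=R.T@np.linalg.inv(f["K"])@np.array([u,v,1.]);return c+d*(z-c[2])/d[2]
def proj(f,P):
    P=np.atleast_2d(P);c=P@f["view"][:3,:3].T+f["view"][:3,3];p=c@f["K"].T;return p[:,:2]/p[:,2:]
def crop(f,name,u0,v0,u1,v1,s):
    im=f["pixels"][v0:v1,u0:u1,::-1];im=cv2.resize(im,None,fx=s,fy=s,interpolation=cv2.INTER_CUBIC);cv2.imwrite(f"pics/{name}.png",im)
E
python3 - <<'E'
from h import *
f=grab_frame("top");g=grab_frame("scene")
crop(f,"topc",180,120,345,335,2.75);crop(g,"scenec",190,180,410,320,3.6)
for n,q in(("top",f),("sc",g)): print(n,-q["view"][:3,:3].T@q["view"][:3,3])
for u,v in((170,290),(170,60),(357,290),(362,330),(370,355),(330,320)): print(u,v,ray(f,u,v,0).round(3))
E
```

```text
top [0.53030848 0.18548255 0.93699211]
sc [0.4647485  0.93361998 0.44291531]
170 290 [0.46 0.39 0.  ]
170 60 [0.954 0.388 0.   ]
357 290 [0.448 0.003 0.   ]
362 330 [ 0.366 -0.004  0.   ]
370 355 [ 0.315 -0.018  0.   ]
330 320 [0.388 0.062 0.   ]
```

View pics/topc.png

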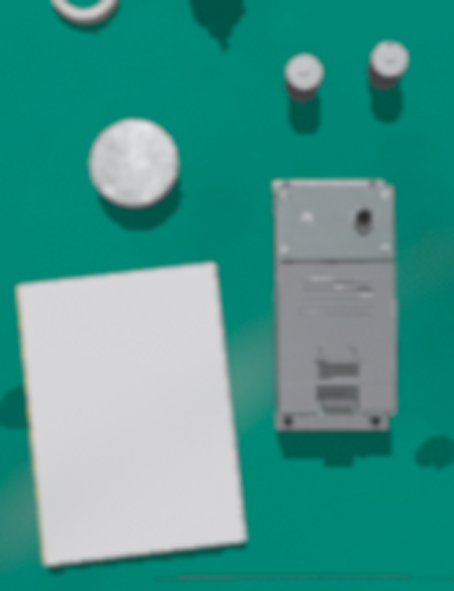

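View pics/scenec.png

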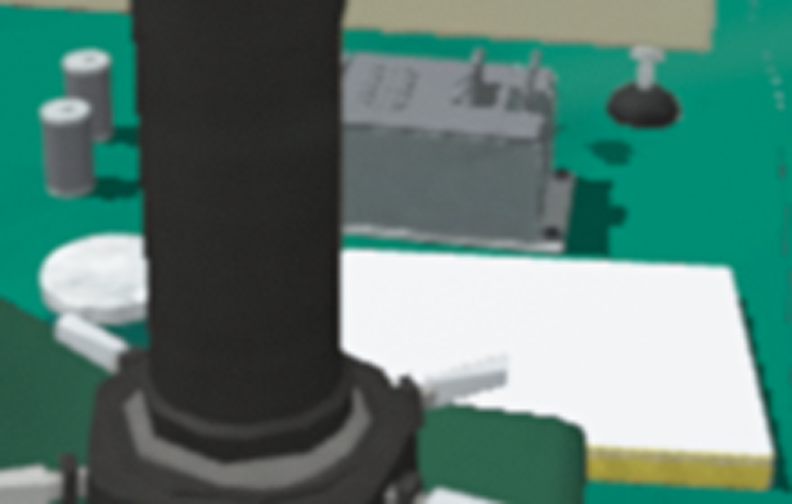

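```bash
python3 - <<'E'
from h import *
f=grab_frame("top");g=grab_frame("scene")
crop(f,"topd",272,180,332,284,5.7);crop(g,"scened",280,185,350,255,8)
E
```

```text
(no output)
```

View pics/topd.png

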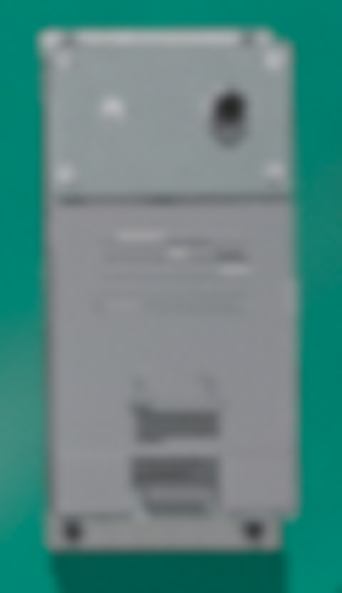

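View pics/scened.png

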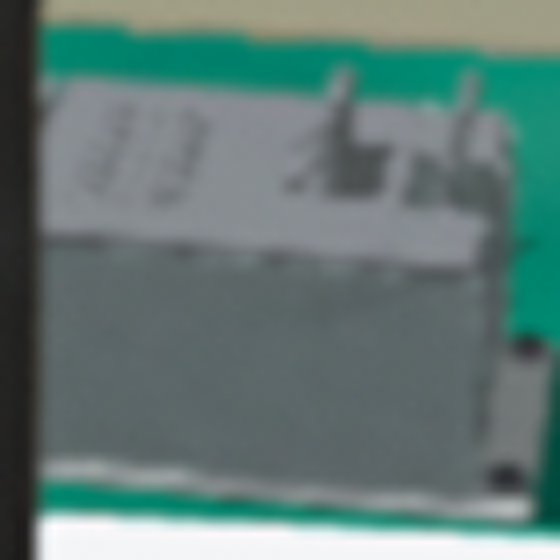

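```bash
cat > fit.py <<'E'
from h import *
from scipy.optimize import least_squares
f=grab_frame("top");g=grab_frame("scene")
T=[((-95,42,5),(48,548)),((-95,-42,5),(282,548)),((82,42,65),(47,46)),((82,-42,65),(292,42)),((28,42,65),(50,200)),((28,-42,65),(297,196)),((-80,-42,65),(297,517)),((-80,42,65),(50,516)),((95,42,5),(40,32))]
S=[((-95,42,5),(535,503)),((-82,42,5),(482,492)),((-80,42,65),(487,245)),((-80,-42,65),(510,118))]
P=[];U=[]
for p,(u,v) in T: U.append((272+(u+.5)/5.7-.5,180+(v+.5)/5.7-.5))
for p,(u,v) in S: U.append((280+(u+.5)/8-.5,185+(v+.5)/8-.5))
U=np.array(U);A=np.array([p for p,_ in T+S])/1000.
def tr(q,A):
    c,s=np.cos(q[2]),np.sin(q[2]);return A@np.array([[c,s,0],[-s,c,0],[0,0,1]])+[q[0],q[1],0]
def res(q):
    W=tr(q,A);n=len(T);return np.r_[proj(f,W[:n])-U[:n],proj(g,W[n:])-U[n:]]
if __name__=="__main__":
    for w in(0,1):
        k=len(T)
        r=least_squares(lambda q:(res(q)*np.r_[np.ones(k),w*np.ones(len(S))][:,None]).ravel(),[.53,.13,0]);print(r.x,np.degrees(r.x[2]))
    print(res(r.x).round(2))
    q=r.x
    for n,p in dict(ridgetop=(-44,0,85),tabtop=(-77.5,0,88),cover=(-18,0,63)).items():
        w=tr(q,np.array([p])/1000.);print(n,w,proj(f,w),proj(g,w))
    # pad & others
    c=np.array([(17,286),(216,263),(246,541),(46,567)])/2.75+[180,120]
    pts=np.array([ray(f,u,v,.017) for u,v in c]);print(pts.round(4),pts.mean(0)); 
    for u,v,z in((135,160,.031),(304,72,.049),(389,60,.049)): print(ray(f,180+u/2.75,120+v/2.75,z).round(3))
E
python3 fit.py
```

```text
[ 0.57537378  0.11836173 -0.02131611] -1.2213230374291768
[ 0.57504422  0.11771019 -0.01308799] -0.7498863407373788
[[ 0.76  0.78]
 [ 0.14  0.06]
 [ 0.24  0.03]
 [-0.37  0.17]
 [ 0.18  0.23]
 [-0.52  0.3 ]
 [ 0.95 -0.71]
 [ 1.13  0.23]
 [ 0.61  0.52]
 [-0.13  1.25]
 [-0.78  1.93]
 [-0.81  2.8 ]
 [-0.22 -0.5 ]]
ridgetop [[0.53104799 0.11828605 0.085     ]] [[303.49281561 251.32338254]] [[322.16670027 196.47583727]]
tabtop [[0.49755086 0.11872448 0.088     ]] [[304.01126542 269.09943838]] [[340.7146533  196.36528752]]
cover [[0.55704576 0.11794577 0.063     ]] [[302.31555473 238.04460404]] [[307.71800211 206.28958802]]
[[0.5943 0.3528 0.017 ]
 [0.6074 0.2035 0.017 ]
 [0.4013 0.1866 0.017 ]
 [0.3875 0.3336 0.017 ]] [0.49760709 0.26910714 0.017     ]
[0.685 0.262 0.031]
[0.745 0.134 0.049]
[0.752 0.071 0.049]
```

```bash
python3 -m jog '[[[0.0096,-0.0343,0,0,0,-0.085,0.75],[0.0096,-0.0343,0,0,0,-0.085,0.75],[0.0096,-0.0343,0,0,0,-0.085,0.75],[0.0096,-0.0343,0,0,0,-0.085,0.75],[0.0096,-0.0343,0,0,0,-0.085,0.75],[0.0096,-0.0343,0,0,0,-0.085,0.75],[0.0096,-0.0343,0,0,0,-0.085,0.75],[0.0096,-0.0343,0,0,0,-0.085,0.75],[0.0096,-0.0343,0,0,0,-0.085,0.75],[0.0096,-0.0343,0,0,0,-0.085,0.75]]]' 14; python3 -c "
from h import *;print(monitor.get_state())"
```

```text
t: 1.65
eef_pos: [0.3007, 0.2991, 0.2127]
ee_rot: [3.141, 0.0, -2.731]
force: [-0.1, 0.1, 1.3]
width: 0.0654
{'t': 1.65, 'q': array([ 1.25208503e+00, -7.15787981e-02, -5.03389672e-01,  7.17966819e-05,
       -1.13831465e+00, -8.41679119e-01]), 'qd': array([-0.39440758, -0.27936206, -0.25758005,  0.00199979, -0.02097586,
       -0.28308567]), 'joint_efforts': array([ 2.92651758e+00, -2.07238269e+01,  2.87777513e+01,  6.61934718e+00,
       -1.34515017e-02,  4.33258144e-01]), 'eef_pos': array([0.30069964, 0.29913177, 0.21270701]), 'ee_rot': array([ 3.14113584e+00,  4.95522239e-04, -2.73115678e+00]), 'force': array([-0.08731859,  0.05774007,  1.33986187]), 'moment': array([ 0.02979091, -0.04871948,  0.01167661]), 'width': 0.06543757415168998}
```

```bash
python3 -m jog '[[[0.0165,-0.030,0,0,0,-0.071,0.75],[0.0165,-0.030,0,0,0,-0.071,0.75],[0.0165,-0.030,0,0,0,-0.071,0.75],[0.0165,-0.030,0,0,0,-0.071,0.75],[0.0165,-0.030,0,0,0,-0.071,0.75],[0.0165,-0.030,0,0,0,-0.071,0.75],[0.0205,0,0,0,0,0,0.75],[0.0205,0,0,0,0,0,0.75],[0.0205,0,0,0,0,0,0.75],[0.0205,0,-0.01,0,0,0,0.75],[0.0205,0,-0.02,0,0,0,0.75],[0.0205,0,-0.02,0,0,0,0.75],[0,0,-0.02,0,0,0,0.75],[0,0,0,0,0,0,0.75],[0,0,0,0,0,0,0.75]]]' 14; python3 - <<'E'
from h import *
f=grab_frame("top");g=grab_frame("scene");print(monitor.get_state())
cv2.imwrite("pics/t1.png",f["pixels"][:,:,::-1]);crop(g,"s1",260,120,400,260,4.2)
E
```

```text
t: 3.52
eef_pos: [0.5231, 0.1206, 0.143]
ee_rot: [-3.141, 0.001, 3.129]
force: [0.2, -0.6, 0.2]
width: 0.0657
{'t': 3.625, 'q': array([ 5.92305184e-01,  1.88782324e-01, -3.91292801e-01,  2.66991116e-04,
       -9.89068280e-01, -6.04906636e-01]), 'qd': array([-0.00075068, -0.00685036, -0.00685903, -0.00127216,  0.00235255,
        0.00025821]), 'joint_efforts': array([-3.89454130e-02, -4.08568668e+01,  2.59296191e+01,  6.20310903e+00,
       -2.21343554e-02,  3.37133199e-03]), 'eef_pos': array([0.52306512, 0.12068462, 0.14352101]), 'ee_rot': array([3.14083636e+00, 1.48660283e-03, 3.12913716e+00]), 'force': array([ 0.19228818, -0.31525803,  0.44580483]), 'moment': array([ 0.07699447, -0.06659344, -0.00918504]), 'width': 0.06576597840571874}
```

View pics/t1.png

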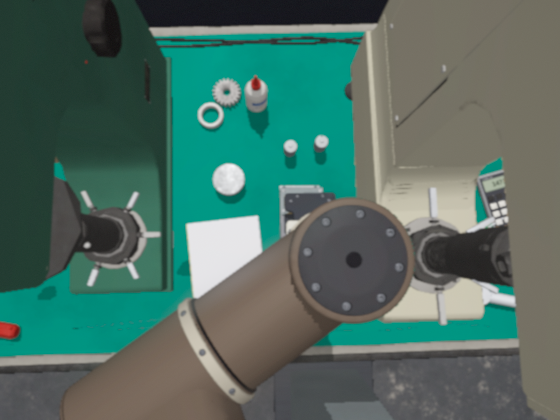

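View pics/s1.png

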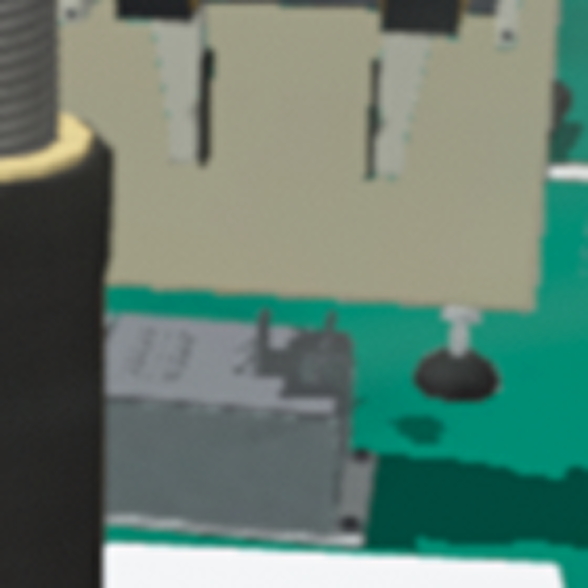

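```bash
python3 - <<'E'
from h import *
g=grab_frame("scene");s=monitor.get_state();p=s["eef_pos"];w=s["width"]/2
for sx in(1,-1):
  for sy in(-.0095,.0095):
    print(sx,sy,(proj(g,p+[sx*w,sy,-.025])-[260,120])*4.2)
crop(g,"s2",305,150,355,215,9)
q=[.575,.118,-.0145];from fit import tr
for n,P in dict(rt=[(-42,15,85),(-42,-15,85),(-46,15,85),(-46,15,65),(-42,15,65)],tab=[(-75.5,12,88),(-75.5,-12,88),(-72.5,12,88),(-72.5,12,65)]).items(): print(n,((proj(g,tr(q,np.array(P)/1000.))-[305,150])*9).round())
print(((proj(g,np.array([p+[sx*w,sy,-.025] for sx in(1,-1) for sy in(-.0095,.0095)]))-[305,150])*9).round())
E
```

```text
1 -0.0095 [[207.96623791 239.62333043]]
1 0.0095 [[202.56817128 255.77447463]]
-1 -0.0095 [[361.58947764 249.53588248]]
-1 0.0095 [[359.16869608 266.09113334]]
rt [[136. 448.]
 [153. 389.]
 [156. 449.]
 [153. 540.]
 [133. 539.]]
tab [[307. 441.]
 [316. 394.]
 [292. 440.]
 [286. 545.]]
[[ 41. 243.]
 [ 29. 278.]
 [370. 265.]
 [365. 300.]]
```

View pics/s2.png

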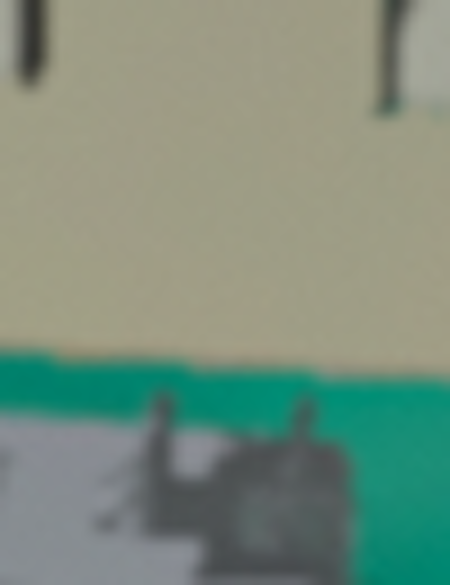

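```bash
python3 - <<'E'
from h import *
from station import arm
print(arm.tip_extent)
g=grab_frame("scene");s=monitor.get_state();print(s["t"],s["eef_pos"])
crop(g,"s3",240,60,400,200,4.5)
E
```

```text
0.025
3.825 [0.52267628 0.12045669 0.14316573]
```

View pics/s3.png

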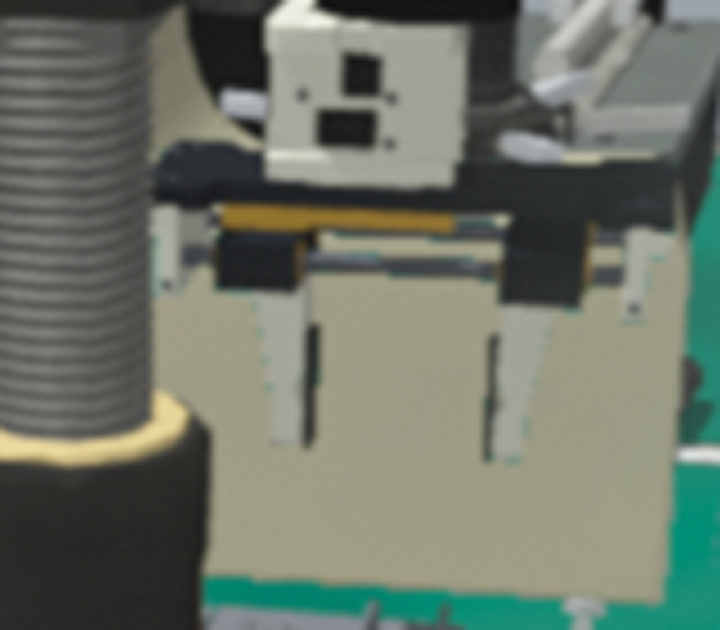

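```bash
python3 -m jog '[[[0,-0.0015,-0.0125,0,0,0,0.75],[0,0,-0.0125,0,0,0,0.75],[0,0,0,0,0,0,0.75],[0,0,0,0,0,0,0.75]]]'; python3 - <<'E'
from h import *
g=grab_frame("scene");s=monitor.get_state();p=s["eef_pos"];w=s["width"]/2;print(p,s["ee_rot"],s["force"])
crop(g,"s4",280,110,360,220,5.4)
print(((proj(g,np.array([p+[sx*w,sy,-.025] for sx in(1,-1) for sy in(-.0095,.0095)]))-[280,110])*5.4).round())
f=grab_frame("top");cv2.imwrite("pics/t2.png",f["pixels"][:,:,::-1])
E
```

```text
t: 4.32
eef_pos: [0.5226, 0.1187, 0.1173]
ee_rot: [-3.141, -0.0, 3.129]
force: [0.1, -0.9, 0.0]
width: 0.0657
[0.52271776 0.11880785 0.11754967] [-3.14147175e+00  1.37986122e-04  3.12871526e+00] [-0.9720783  -0.02196503 -0.00667866]
[[159. 431.]
 [152. 453.]
 [354. 445.]
 [350. 467.]]
```

View pics/s4.png

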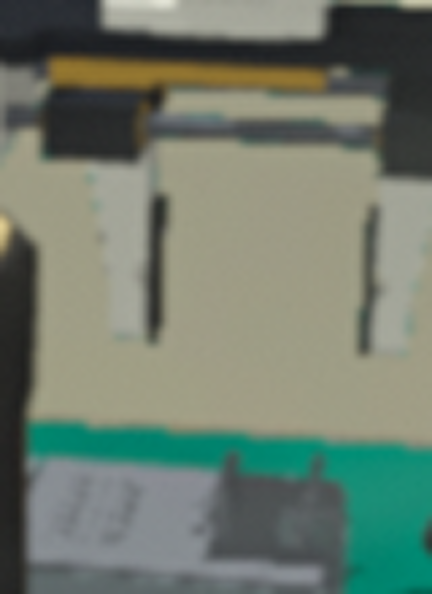

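```bash
python3 -m jog '[[[0,0,-0.006,0,0,0,0.75],[0,0,-0.006,0,0,0,0.75],[0,0,-0.006,0,0,0,0.75],[0,0,-0.005,0,0,0,0.75],[0,0,0,0,0,0,0.75],[0,0,0,0,0,0,0.75]]]'; python3 - <<'E'
from h import *
g=grab_frame("scene");s=monitor.get_state();p=s["eef_pos"];w=s["width"]/2;print(p,s["force"])
crop(g,"s5",280,110,360,220,5.4)
E
```

```text
t: 5.18
eef_pos: [0.5226, 0.1188, 0.0946]
ee_rot: [3.142, 0.0, 3.129]
force: [-0.3, 0.8, -0.1]
width: 0.0659
[0.52265729 0.11879848 0.09464504] [-0.10069438 -0.22659537  0.190285  ]
```

View pics/s5.png

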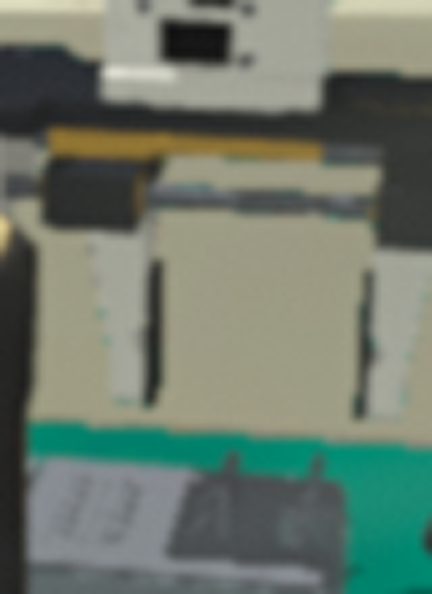

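```bash
python3 - <<'E'
from h import *
f=grab_frame("top");crop(f,"t3",170,100,420,340,2.4)
E
```

```text
(no output)
```

View pics/t3.png

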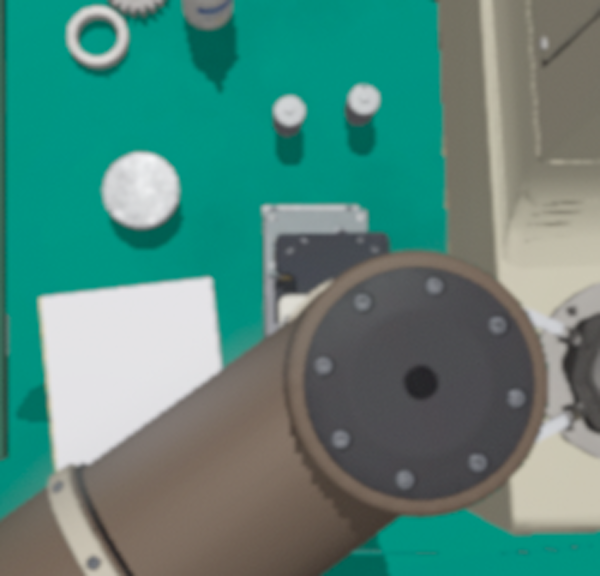

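```bash
python3 -m jog '[[[0,0,-0.005,0,0,0,0.75],[0,0,-0.005,0,0,0,0.75],[0,0,-0.005,0,0,0,0.75],[0,0,0,0,0,0,0.75],[0,0,0,0,0,0,0.75]]]'; python3 - <<'E'
from h import *
g=grab_frame("scene");s=monitor.get_state();p=s["eef_pos"];w=s["width"]/2;print(p,s["force"])
crop(g,"s6",290,130,360,220,6.4)
from fit import tr
q=[.575,.118,-.0145]
for dz in(.03,.035,.04,.045):print(dz,((proj(g,np.array([p+[sx*w,.0095,-.025+dz] for sx in(1,-1) ]))-[290,130])*6.4).round())
E
```

```text
t: 5.9
eef_pos: [0.5226, 0.1187, 0.0794]
ee_rot: [-3.142, -0.0, 3.129]
force: [0.0, 0.1, -0.2]
width: 0.0658
[0.52263081 0.11879476 0.07955445] [-0.00743341  0.35865545  0.50375994]
0.03 [[116. 435.]
 [350. 452.]]
0.035 [[116. 419.]
 [351. 435.]]
0.04 [[117. 402.]
 [352. 419.]]
0.045 [[117. 386.]
 [353. 402.]]
```

View pics/s6.png

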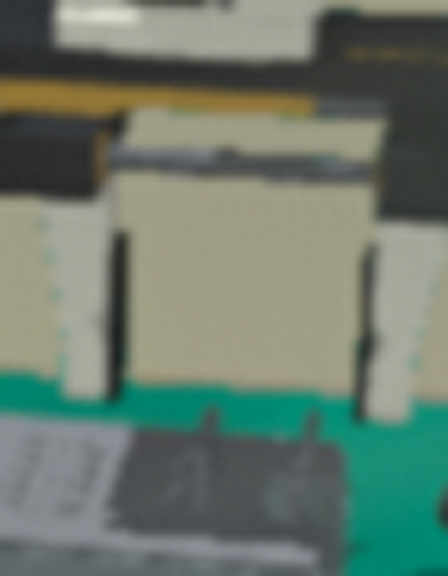

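```bash
python3 -m jog '[[[0,0,0.005,0,0.09,0,0.75],[0,0,0.005,0,0.09,0,0.75],[0,0,0,0,0,0,0.75],[0,0,0,0,0,0,0.75]]]'; python3 - <<'E'
from h import *
from scipy.spatial.transform import Rotation as Ro
g=grab_frame("scene");s=monitor.get_state();p=s["eef_pos"];w=s["width"]/2;print(p,s["ee_rot"],s["force"])
crop(g,"s7",290,130,360,220,6.4)
R=Ro.from_euler("xyz",s["ee_rot"]).as_matrix()
o=lambda P:((proj(g,np.array(P))-[290,130])*6.4).round().tolist()
L=[[-w,.0,.025],[w,.0,.025]]
for y in(.0095,):
  print("A",o([p+R@[a,0,c]+[0,y,.041] for a,b,c in L]))
  print("B",o([p+R@[a,0,c-.041]+[0,y,0] for a,b,c in L]))
E
```

```text
t: 6.55
eef_pos: [0.5222, 0.1185, 0.089]
ee_rot: [-3.139, -0.179, 3.128]
force: [0.1, -0.3, -0.1]
width: 0.0655
[0.5218496  0.11851499 0.089206  ] [-3.13888478 -0.17956564  3.12825658] [-1.60710663  0.4050469   0.52731441]
A [[138.0, 386.0], [372.0, 364.0]]
B [[113.0, 386.0], [345.0, 364.0]]
```

View pics/s7.png

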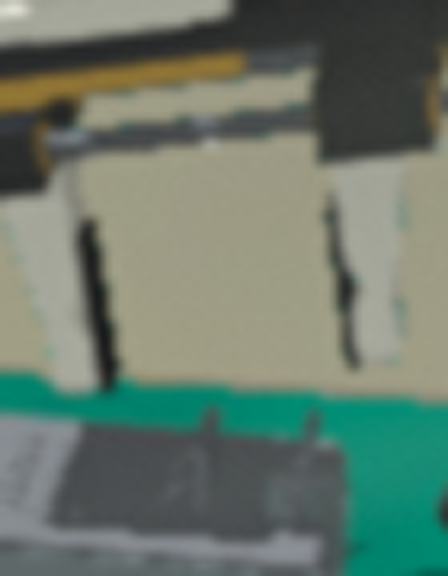

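```bash
python3 -m jog '[[[0,0,0,0,-0.09,0,0.75],[0,0,0,0,-0.09,0,0.75],[0,0,-0.01,0,0,0,0.75],[0,0,-0.008,0,0,0,0.75],[0,0,-0.005,0,0,0,0.75],[0,0,-0.004,0,0,0,0.75],[0,0,0,0,0,0,0.75],[0,0,0,0,0,0,0.75]]]'; python3 - <<'E'
from h import *
g=grab_frame("scene");s=monitor.get_state();p=s["eef_pos"];w=s["width"]/2;print(p,s["ee_rot"],s["force"])
crop(g,"s8",290,150,360,230,6.8)
o=lambda P:((proj(g,np.array(P))-[290,150])*6.8).round().tolist()
print(o([p+[a,b,.016] for a in(w,-w) for b in(-.0095,.0095)]))
E
```

```text
t: 7.6
eef_pos: [0.5227, 0.1187, 0.0624]
ee_rot: [-3.142, -0.0, 3.128]
force: [0.2, -0.3, -0.2]
width: 0.0655
[0.52273427 0.1187421  0.06255183] [3.14158151e+00 9.97759612e-05 3.12843642e+00] [ 1.00924816 -1.31098873  0.10129713]
[[131.0, 318.0], [123.0, 346.0], [374.0, 335.0], [370.0, 364.0]]
```

View pics/s8.png

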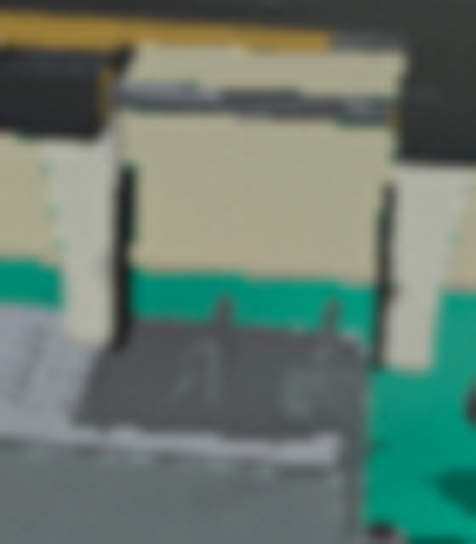

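```bash
python3 -m jog '[[[0,0,-0.003,0,0,0,0.75],[0,0,-0.003,0,0,0,0.75],[0,0,-0.0015,0,0,0,0.75],[0,0,0,0,0,0,0.75],[0,0,0,0,0,0,0.75]]]'; python3 - <<'E'
from h import *
g=grab_frame("scene");s=monitor.get_state();p=s["eef_pos"];w=s["width"]/2;print(p,s["ee_rot"],s["force"])
crop(g,"s9",290,150,360,230,6.8)
E
```

```text
t: 8.28
eef_pos: [0.5226, 0.1188, 0.055]
ee_rot: [3.142, 0.0, 3.129]
force: [-0.5, 0.3, -0.0]
width: 0.0657
[0.52258629 0.11877418 0.05503828] [3.14155277e+00 1.45370405e-04 3.12863563e+00] [0.20470463 1.15784031 0.28600385]
```

View pics/s9.png

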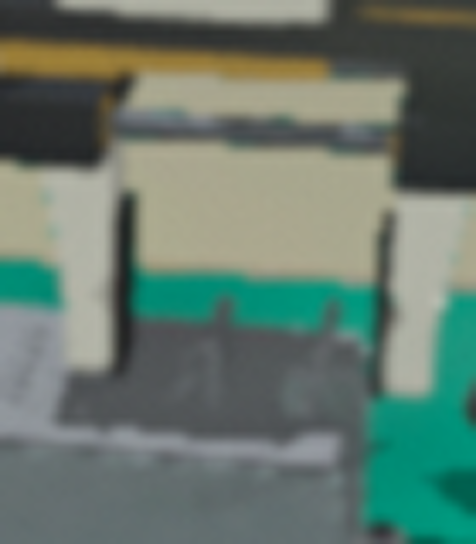

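```bash
python3 -m jog '[[[0,0,0,0,0,0,0.55],[0,0,0,0,0,0,0.5],[0,0,0,0,0,0,0.5],[0,0,0,0,0,0,0.48],[0,0,0,0,0,0,0.48]]]' 14;python3 -m jog '[[[0,0,0,0,0,0,0.42],[0,0,0,0,0,0,0.42],[0,0,0,0,0,0,0.42]]]'; python3 - <<'E'
from h import *
g=grab_frame("scene");s=monitor.get_state();print(s["eef_pos"],s["force"],s["moment"],s["width"])
crop(g,"s10",300,170,360,230,8)
E
```

```text
t: 8.95
eef_pos: [0.5223, 0.1187, 0.0549]
ee_rot: [-3.141, -0.0, 3.129]
force: [-0.8, -0.9, 1.3]
width: 0.0423
t: 9.32
eef_pos: [0.5223, 0.1187, 0.055]
ee_rot: [-3.141, -0.0, 3.129]
force: [-2.2, -0.9, 1.8]
width: 0.0371
[0.52231615 0.11863491 0.05495248] [-2.76364579 -0.88395577  1.9583421 ] [-0.01570033  0.89587186 -0.06916283] 0.036761883148043274
```

View pics/s10.png

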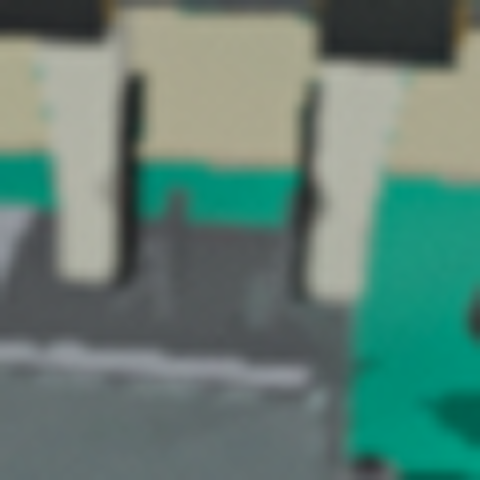

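```bash
for c in 1; do python3 -m jog '[[[0,0,0,0,0,0,0.36],[0,0,0,0,0,0,0.36],[0,0,0,0,0,0,0.32],[0,0,0,0,0,0,0.32]]]';python3 -m jog '[[[0,0,0,0,0,0,0.28],[0,0,0,0,0,0,0.28],[0,0,0,0,0,0,0.28]]]'; done; python3 - <<'E'
from h import *
s=monitor.get_state();print(s["eef_pos"],s["force"],s["moment"],s["width"])
E
```

```text
t: 9.88
eef_pos: [0.5223, 0.1187, 0.0549]
ee_rot: [-3.141, -0.0, 3.129]
force: [-4.3, -0.6, 3.5]
width: 0.0283
t: 10.25
eef_pos: [0.5223, 0.1186, 0.0549]
ee_rot: [-3.141, -0.0, 3.129]
force: [-4.1, -0.3, 3.5]
width: 0.025
[0.52230817 0.11862905 0.0548815 ] [-4.06464302 -0.31849915  3.5120238 ] [-0.12544475  1.72287185 -0.02021534] 0.024993037099213605
```

```bash
python3 -m jog '[[[0,0,0,0,0,0,0.25],[0,0,0,0,0,0,0.25],[0,0,0,0,0,0,0.2],[0,0,0,0,0,0,0.2],[0,0,0,0,0,0,0.15],[0,0,0,0,0,0,0.1],[0,0,0,0,0,0,0.1]]]' 14; python3 - <<'E'
from h import *
g=grab_frame("scene");s=monitor.get_state();print(s["eef_pos"],s["force"],s["moment"],s["width"])
crop(g,"s11",300,170,360,230,8)
E
```

```text
t: 11.12
eef_pos: [0.5226, 0.1188, 0.055]
ee_rot: [3.142, 0.0, 3.129]
force: [-0.2, 0.4, 0.2]
width: 0.022
[0.52258812 0.11878442 0.05500191] [-0.70045169  0.40966216 -0.69910453] [ 0.12277348 -0.18443017  0.03023787] 0.022176671969802858
```

View pics/s11.png

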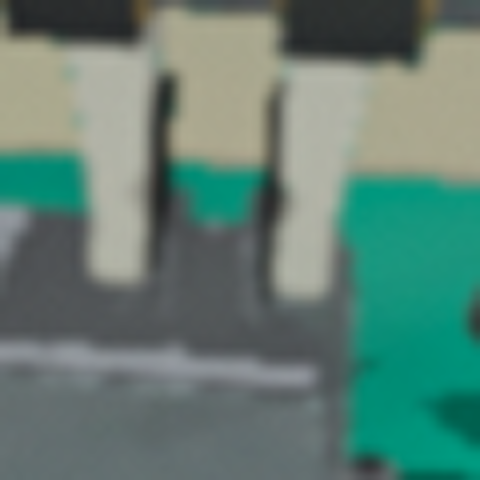

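```bash
python3 -m jog '[[[0.0005,0,0,0,0,0,0.1],[0,0,0,0,0,0,0.1]]]'|sed -n '2p;4p'; python3 -m jog '[[[0.0005,0,0,0,0,0,0.1],[0,0,0,0,0,0,0.1]]]'|sed -n '2p;4p'
```

```text
eef_pos: [0.5229, 0.1187, 0.055]
force: [0.5, 0.5, 1.4]
eef_pos: [0.5233, 0.1187, 0.0549]
force: [-1.2, 0.9, 0.9]
```

```bash
python3 -m jog '[[[0.0005,0,0,0,0,0,0.1],[0,0,0,0,0,0,0.1]]]'|sed -n '2p;4p'; python3 -m jog '[[[0.0003,0,0,0,0,0,0.1],[0,0,0,0,0,0,0.1]]]'|sed -n '2p;4p'
```

```text
eef_pos: [0.5234, 0.1186, 0.0548]
force: [-4.7, 2.1, 1.4]
eef_pos: [0.5234, 0.1186, 0.0547]
force: [-6.2, 1.7, 2.2]
```

```bash
python3 -m jog '[[[-0.0017,0,0,0,0,0,0.1],[0,0,0,0,0,0,0.1],[-0.0002,0,0.0016,0.0003,0.02,0,0.1],[-0.0001,0,0.0016,0.0003,0.02,0,0.1],[0,0,0,0,0,0,0.1]]]'; python3 -m jog '[[[0,0,0.0016,0.0003,0.02,0,0.1],[0,0,0.0016,0.0003,0.02,0,0.1],[0,0,0,0,0,0,0.1]]]'; python3 - <<'E'
from h import *
g=grab_frame("scene");s=monitor.get_state();print(s["eef_pos"],s["force"],s["moment"],s["width"])
crop(g,"s12",285,160,360,230,7)
E
```

```text
t: 12.8
eef_pos: [0.5229, 0.1189, 0.0582]
ee_rot: [3.141, -0.04, 3.128]
force: [-0.0, 0.1, -1.0]
width: 0.0221
t: 13.18
eef_pos: [0.5227, 0.1188, 0.0613]
ee_rot: [3.141, -0.081, 3.128]
force: [-0.1, 0.6, -0.5]
width: 0.0219
[0.5225319  0.11872501 0.06123692] [-0.27295027  0.29392399 -1.3878588 ] [ 0.08827075 -0.32403184  0.03333579] 0.02223997654762897
```

View pics/s12.png

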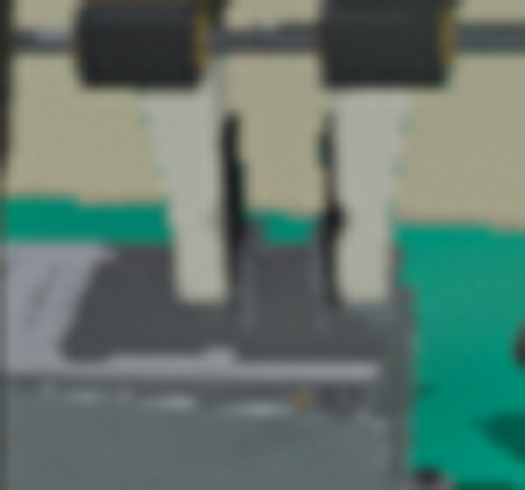

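```bash
python3 -m jog '[[[0,0,0.0016,0.0003,0.02,0,0.1],[0,0,0.0016,0.0003,0.02,0,0.1],[0,0,0.0016,0.0003,0.02,0,0.1],[0.0001,0,0.0016,0.0003,0.02,0,0.1],[0,0,0,0,0,0,0.1]]]'; python3 -m jog '[[[0,0,0.0016,0.0003,0.02,0,0.1],[0.0001,0,0.0016,0.0003,0.02,0,0.1],[0,0,0,0,0,0,0.1]]]'; python3 - <<'E'
from h import *
g=grab_frame("scene");s=monitor.get_state();print(s["eef_pos"],s["force"],s["moment"],s["width"])
crop(g,"s13",285,160,360,230,7)
E
```

```text
t: 13.85
eef_pos: [0.5226, 0.1187, 0.0676]
ee_rot: [3.141, -0.161, 3.128]
force: [0.7, 1.0, -0.9]
width: 0.0222
t: 14.22
eef_pos: [0.5228, 0.1188, 0.0709]
ee_rot: [3.141, -0.201, 3.128]
force: [-0.4, -1.4, -1.4]
width: 0.0217
[0.52268143 0.11874899 0.07082298] [ 0.43492857  0.42109694 -0.98215382] [ 0.08590706 -0.7761294  -0.00576291] 0.02161051006955118
```

View pics/s13.png

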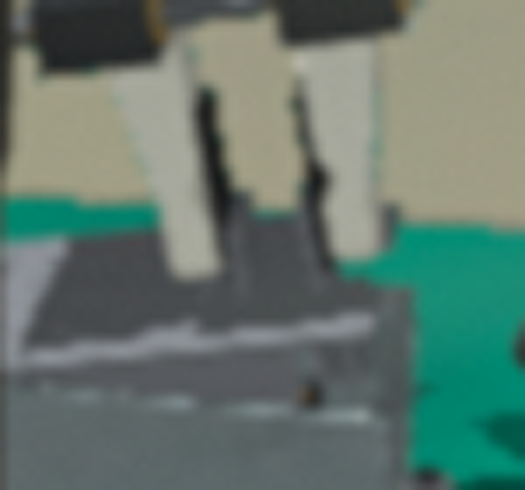

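```bash
python3 -m jog '[[[0.0001,0,0.0016,0.0003,0.02,0,0.1],[0.0001,0,0.0016,0.0003,0.02,0,0.1],[0.0002,0,0.0016,0.0003,0.02,0,0.1],[0.0002,0,0.0016,0.0003,0.02,0,0.1],[0,0,0,0,0,0,0.1]]]'; python3 -m jog '[[[0.0002,0,0.0016,0.0003,0.02,0,0.1],[0.0003,0,0.0016,0.0003,0.02,0,0.1],[0,0,0,0,0,0,0.1]]]'; python3 - <<'E'
from h import *
g=grab_frame("scene");s=monitor.get_state();print(s["eef_pos"],s["force"],s["moment"],s["width"])
crop(g,"s14",285,160,360,230,7)
E
```

```text
t: 14.9
eef_pos: [0.5234, 0.1187, 0.0771]
ee_rot: [3.141, -0.281, 3.128]
force: [-0.8, -0.5, -1.1]
width: 0.0222
t: 15.28
eef_pos: [0.524, 0.1188, 0.0804]
ee_rot: [3.141, -0.321, 3.128]
force: [-0.2, 0.2, -1.9]
width: 0.0218
[0.52375654 0.11870773 0.08038183] [-0.64380606 -0.41538756 -1.67558492] [ 0.0915628  -1.20810473 -0.03270904] 0.02175199563504177
```

View pics/s14.png

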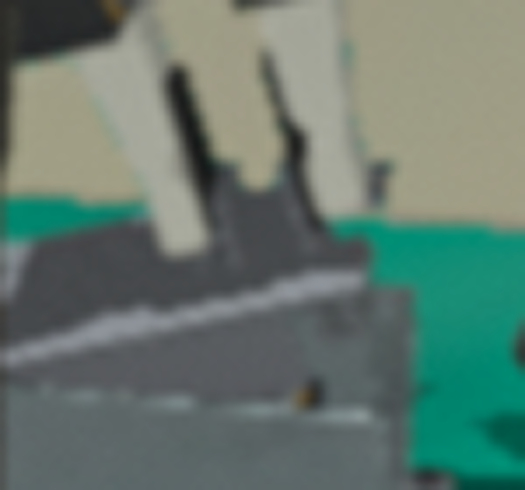

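```bash
python3 -m jog '[[[-0.0019,0,0.0006,0,0,0,0.1],[-0.0019,0,0.0006,0,0,0,0.1],[-0.0019,0,0.0006,0,0,0,0.1],[0,0,0,0,0,0,0.1]]]'; python3 -m jog '[[[-0.0019,0,0.0006,0,0,0,0.1],[-0.0019,0,0.0006,0,0,0,0.1],[-0.0019,0,0.0006,0,0,0,0.1],[-0.0019,0,0.0006,0,0,0,0.1],[-0.0019,0,0.0006,0,0,0,0.1],[-0.0019,0,0.0006,0,0,0,0.1],[0,0,0,0,0,0,0.1]]]'; python3 - <<'E'
from h import *
g=grab_frame("scene");s=monitor.get_state();print(s["eef_pos"],s["force"],s["moment"],s["width"])
crop(g,"s15",285,150,375,230,6.5)
E
```

```text
t: 15.82
eef_pos: [0.5178, 0.1188, 0.0826]
ee_rot: [3.141, -0.32, 3.129]
force: [0.3, -0.0, -0.5]
width: 0.0223
t: 16.7
eef_pos: [0.5064, 0.1188, 0.0861]
ee_rot: [3.141, -0.32, 3.129]
force: [-0.0, 0.4, -1.4]
width: 0.022
[0.50651769 0.118769   0.08603343] [ 0.51044227  0.14958917 -1.32173223] [ 0.08306153 -1.23110252  0.02658387] 0.02215669441944453
```

View pics/s15.png

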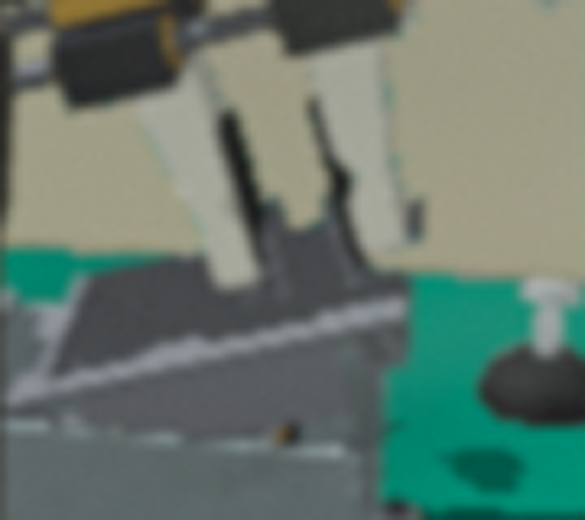

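```bash
python3 -m jog '[[[0,0,0.005,0,0,0,0.1],[0,0,0.008,0,0,0,0.1],[0,0,0.008,0,0,0,0.1],[0,0,0.006,0,-0.04,0,0.1],[0,0,0.006,0,-0.04,0,0.1],[0,0,0.006,-0.001,-0.04,0,0.1],[0,0,0.006,-0.001,-0.04,0,0.1],[0,0,0.005,-0.001,-0.04,0,0.1],[0,0,0,-0.001,-0.04,0,0.1],[0,0,0,-0.001,-0.04,0,0.1],[0,0,0,0,-0.04,0,0.1],[0,0,0,0,0,0,0.1],[0,0,0,0,0,0,0.1]]]'; python3 - <<'E'
from h import *
g=grab_frame("scene");s=monitor.get_state();print(s["eef_pos"],s["force"],s["moment"],s["width"])
crop(g,"s16",260,100,380,230,4.6)
E
```

```text
t: 18.38
eef_pos: [0.5066, 0.1189, 0.1363]
ee_rot: [3.141, 0.0, 3.129]
force: [-0.8, -0.1, -0.8]
width: 0.0217
[0.50673967 0.11894802 0.13617614] [ 0.48240046 -0.58560714 -0.94379357] [ 0.11514028 -0.03622256 -0.03438818] 0.022513424632704337
```

View pics/s16.png

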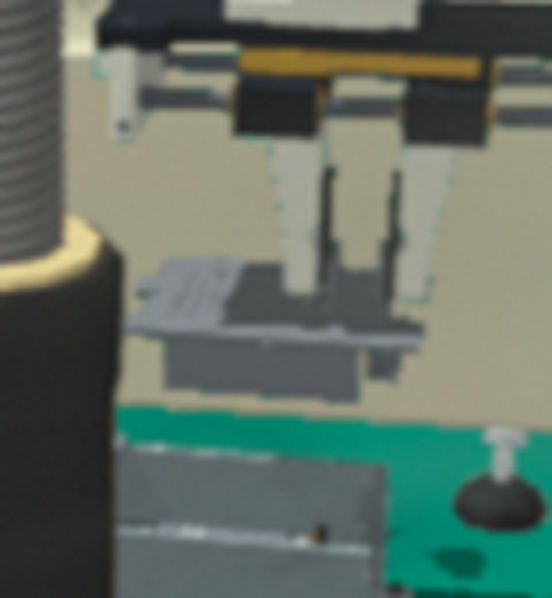

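```bash
python3 -m jog '[[[-0.003,0.01,0,0,0,0.01,0.1],[-0.0056,0.0194,0,0,0,0.013,0.1],[-0.0056,0.0194,0,0,0,0.013,0.1],[-0.0056,0.0194,0,0,0,0.013,0.1],[-0.0056,0.0194,0,0,0,0.013,0.1],[-0.0056,0.0194,0,0,0,0.013,0.1],[-0.0056,0.0194,0,0,0,0.013,0.1],[-0.0056,0.0194,0,0,0,0.012,0.1],[-0.0013,0.01,0,0,0,0,0.1],[0,0,-0.01,0,0,0,0.1],[0,0,-0.015,0,0,0,0.1],[0,0,-0.015,0,0,0,0.1],[0,0,-0.01,0,0,0,0.1],[0,0,0,0,0,0,0.1],[0,0,0,0,0,0,0.1]]]'; python3 - <<'E'
from h import *
g=grab_frame("scene");f=grab_frame("top");s=monitor.get_state();print(s["eef_pos"],s["force"],s["moment"],s["width"])
crop(g,"s17",240,120,420,320,3);crop(f,"t17",160,120,345,340,2.6)
E
```

```text
t: 20.3
eef_pos: [0.4633, 0.2747, 0.0862]
ee_rot: [-3.141, 0.0, -3.055]
force: [0.5, 0.7, -0.5]
width: 0.0222
[0.46332675 0.27483137 0.08649056] [ 0.62105821 -0.09839996 -2.15152368] [0.08585809 0.01000661 0.02674381] 0.021687810954666865
```

View pics/s17.png

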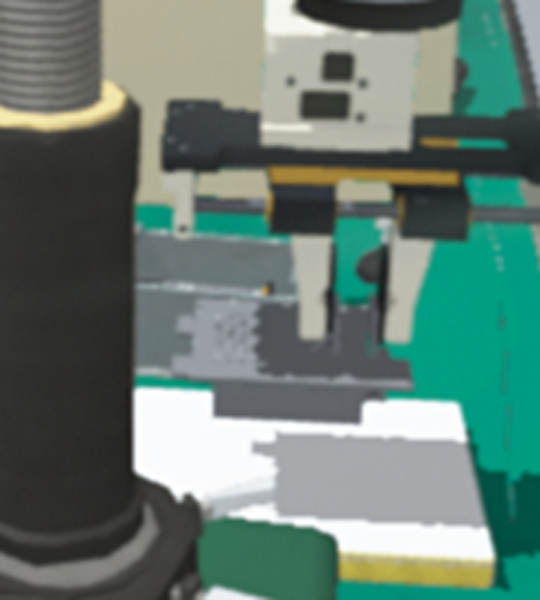

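View pics/t17.png

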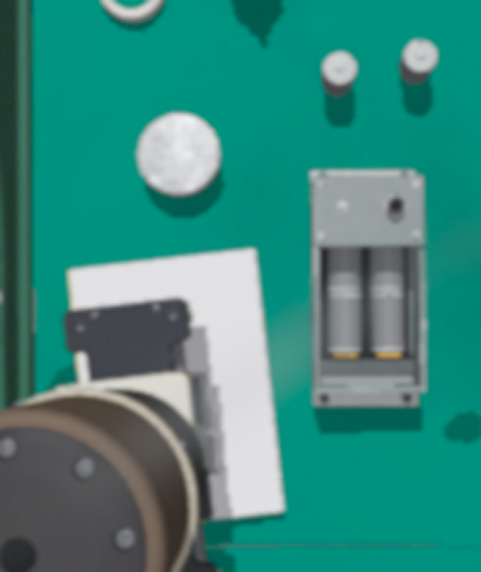

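```bash
python3 -m jog '[[[0,-0.004,-0.01,0,0,0,0.1],[0,-0.004,-0.01,0,0,0,0.1],[0,0,-0.01,0,0,0,0.1],[0,0,-0.007,0,0,0,0.1],[0,0,-0.005,0,0,0,0.1],[0,0,-0.003,0,0,0,0.1],[0,0,0,0,0,0,0.1],[0,0,0,0,0,0,0.1]]]'; python3 -m jog '[[[0,0,-0.001,0,0,0,0.1],[0,0,-0.001,0,0,0,0.1],[0,0,0,0,0,0,0.1]]]'; python3 - <<'E'
from h import *
g=grab_frame("scene");s=monitor.get_state();print(s["eef_pos"],s["force"],s["moment"],s["width"])
crop(g,"s18",260,160,400,310,4)
E
```

```text
t: 21.4
eef_pos: [0.4631, 0.2667, 0.0412]
ee_rot: [3.142, 0.0, -3.054]
force: [0.2, 0.3, -0.1]
width: 0.0222
t: 21.78
eef_pos: [0.463, 0.2665, 0.0389]
ee_rot: [-3.141, -0.0, -3.055]
force: [-0.2, -0.4, -1.5]
width: 0.0224
[0.46299836 0.26653566 0.038942  ] [ 0.03952053 -0.90096723 -1.35118547] [ 0.03324981  0.0095458  -0.00096788] 0.021995134021175436
```

View pics/s18.png

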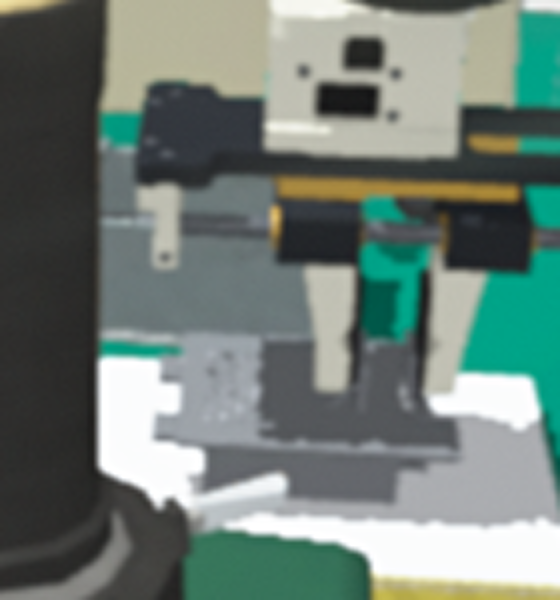

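Clear of the pad by a few mm still; 1 mm steps with force checks.

```bash
for i in 1; do python3 -m jog '[[[0,0,-0.001,0,0,0,0.1],[0,0,-0.001,0,0,0,0.1],[0,0,0,0,0,0,0.1]]]'|sed -n '2p;4p'; python3 -m jog '[[[0,0,-0.0007,0,0,0,0.1],[0,0,-0.0007,0,0,0,0.1],[0,0,0,0,0,0,0.1]]]'|sed -n '2p;4p'; done
```

```text
eef_pos: [0.4629, 0.2665, 0.0368]
force: [0.5, -0.6, -0.9]
eef_pos: [0.463, 0.2665, 0.0355]
force: [0.4, 0.2, -0.9]
```

```bash
python3 -m jog '[[[0,0,-0.0006,0,0,0,0.1],[0,0,0,0,0,0,0.1]]]'|sed -n '2p;4p'; python3 -m jog '[[[0,0,-0.0006,0,0,0,0.1],[0,0,0,0,0,0,0.1]]]'|sed -n '2p;4p'
```

```text
eef_pos: [0.463, 0.2665, 0.0349]
force: [-0.4, -0.6, -0.6]
eef_pos: [0.4631, 0.2666, 0.0347]
force: [-2.0, -0.9, 4.5]
```

```bash
python3 -m jog '[[[0,0,0.0003,0,0,0,0.1],[0,0,0,0,0,0,0.27],[0,0,0,0,0,0,0.31],[0,0,0,0,0,0,0.35],[0,0,0,0,0,0,0.4],[0,0,0,0,0,0,0.45],[0,0,0,0,0,0,0.55],[0,0,0,0,0,0,0.65],[0,0,0,0,0,0,0.7],[0,0,0,0,0,0,0.7]]]'; python3 - <<'E'
from h import *
g=grab_frame("scene");crop(g,"s19",260,160,400,310,4)
E
```

```text
t: 24.32
eef_pos: [0.463, 0.2665, 0.0347]
ee_rot: [-3.141, 0.0, -3.055]
force: [-0.1, 0.5, 0.1]
width: 0.0613
```

View pics/s19.png

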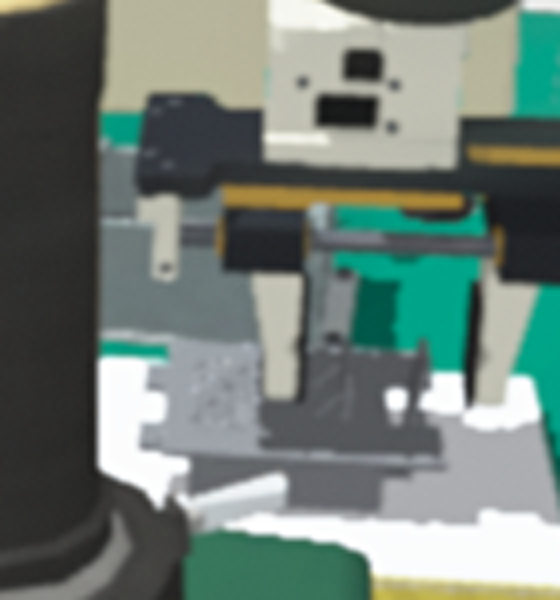

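```bash
python3 -m jog '[[[0,0,0.004,0,0,0,0.7],[0,0,0.006,0,0,0,0.7],[0,0,0.01,0,0,0,0.7],[0,0,0.02,0,0,0,0.7],[0,0,0.03,0,0,0,0.7],[0,0,0.03,0,0,0,0.7],[-0.02,0,0.02,0,0,0,0.7],[-0.03,0.005,0.01,0,0,0,0.7],[-0.03,0.01,0,0,0,0,0.7],[-0.03,0.01,0,0,0,0,0.7],[-0.03,0.02,0,0,0,0,0.7],[-0.02,0.03,0,0,0,0,0.7],[-0.01,0.03,0,0,0,0,0.7],[0,0,0,0,0,0,0.7]]]'; python3 - <<'E'
from h import *
g=grab_frame("scene");f=grab_frame("top")
crop(g,"s20",190,170,410,320,3.6);crop(f,"t20",160,120,345,340,2.6)
E
```

```text
t: 26.12
eef_pos: [0.2924, 0.3733, 0.1654]
ee_rot: [3.141, 0.001, -3.052]
force: [0.3, -0.7, -0.3]
width: 0.0615
```

View pics/s20.png

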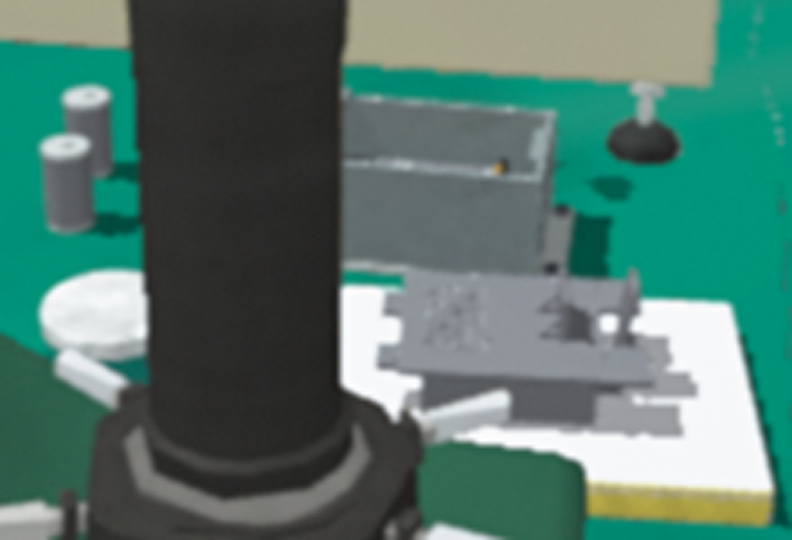

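View pics/t20.png

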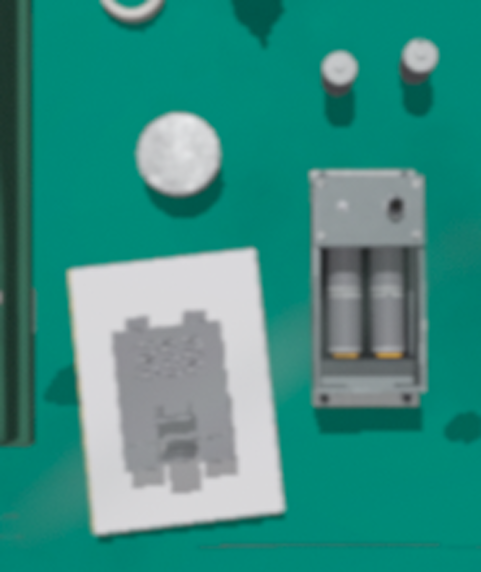

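The cover lies flat on the pad, at about (175,395) in the top crop and well inside the pad's edges. The outside is up, with ridge and tab standing. The cells and tin are where they were, and the arm is clear.

```bash
python3 -c "
from station import monitor, job_done
s=monitor.get_state();print(s['t'],s['force'],abs(s['qd']).max());print(job_done())"
```

```text
26.225 [-0.59081103 -0.226697    0.01146041] 0.013371861190894509
the job is handed in; nothing more can be done
None
```

The cover is off the box and lying flat on the record pad, outside up. I handed the job in at t = 26.2 s of the 51 s allowed.

- **Removal:** I pinched the tab against the ridge at a 14 N setting until the opening was 22 mm, which is the full pinch. I then raised the tab end about 18° around the deck edge and drew the cover back about 17 mm to free the tongues.
- **Forces on the box:** The force reading peaked at about 6 N, in a deliberate push to find the play against the deck edge. It stayed below about 2 N during the raise and the draw.
- **Set-down:** Contact with the pad read about 4.5 N at the moment I stopped lowering. After letting go it read close to zero.
- **Last pictures:** The cover is level and well inside the pad's edges. The tin and both fresh cells appear unmoved, and the arm is clear and still.

One thing disagreed with the description. In the pictures the fingertips sat about 16 mm behind the reported TCP, instead of 25 mm ahead of it. A small test tilt confirmed this, so I planned the heights and turns from the pictures and the force readings. When the gripper opened, the cover shifted a few millimetres on the pad as the tab sprang back.

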